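Set the drying oven's door at a right angle with a square

TASK

The stop of the little drying oven's door has come loose and I am going to clamp it with the door exactly at a right angle. Take the upright handle and swing the door open past a right angle (by five degrees or more), let go, then take the square from the oven's roof by its black grip and press it, held level and off the bench, into the corner between the control panel and the outside of the door, so that it pushes the door back until one leg lies flat on the panel and the other flat on the door. Finish while still gripping the square and pressing it home in that corner; leave the glass beaker where it stands.

Things in the scene. Friction and masses are not known exactly. Their poses are not given: they have to be found in the camera images.
- oven: Small fixed bench oven, 140 deep x 280 wide, flat roof at z = 170, blue-grey case. Origin on the bench under its middle; own -x points out of its front, +y to the left as seen from the front, z up. The front is one plane at own x = -70: light-grey door on the left (own y -25 to +150), light-grey control panel on the right (own y -130 to -25).
- panel_face (a point): Point on the face of the control panel, mid-width, at z = 133; axes as the oven's (the face looks along own -x). The panel is a flat fixed plate 105 wide, z = 15 to 170; its display, buttons and knob (10 proud) are all below z = 105, above that it is bare.
- corner (a point): Point at z = 133 on the vertical line where the panel's face meets the door's outer face; this line is also the door's hinge axis. Axes as the oven's. Hinge barrels of radius 4 stand on the line.
- door (a joint): Door angle: 0 shut, 1.571 a right angle (outer face then looks along the oven's own -y), 1.85 end of travel; seen from above it opens anticlockwise. Stiff hinge: stays where left, turns at about 0.6 N m (about 4 N at the handle, 6 to 7 N at the tip of the square's leg).
- door_edge (a point): Point on the free edge of the door's outer face, 175 from the hinge axis, at z = 133. The leaf is 14 thick, z = 22 to 165, flat outside but for the handle. Own y runs along the leaf away from the hinge, own -x is the outer face's outward normal.
- handle (a point): Grip point on the door's handle, at z = 162 on the axis of an upright round bar: diameter 10, free at the top (z = 183), carried by a level arm whose top is at z = 127. It is 152 along the leaf from the hinge and 45 out from the outer face (40 clear between bar and door). The bar can turn between the fingers, so the gripper need not turn with the door.
- square: Loose L-shaped aluminium square, about 0.25 kg, lying on the roof: legs 14 wide x 16 high, outer faces 95 long from the heel; a dark diagonal rail 11 high carries the black grip. Origin under the grip, level with the underside; heel at own (-44, -44), legs run from it along own +x and +y, outer faces in own planes y = -44 and x = -44; heel cut off by 10.
- square_grip (a point): Middle of the square's upright black grip, 28 above its underside. The grip is 16 thick along own direction (1, 1), the line from heel to grip, and 50 long across it; its top is 40 above the underside. About 34 is free on the heel's side of it, all on the other. Axes as the square's.
- square_heel (a point): Where the square's two outer faces would meet, half-way up the legs (8 above the underside). Axes as the square's. Home, it stands on the line of corner with one leg along the oven's own -x (on the door) and one along own -y (on the panel).
- beaker: Glass beaker, diameter 54, 70 high, on the bench to the left in front of the oven: leave it alone. Origin under its middle.

How it is judged:
On the way, in this order (a step that is already met when the one before it is completed fails the run):
1. the door is swung open past a right angle, to 95 degrees or more (value of joint door above 1.658 rad), for 0.2 s.
2. the square is gripped and lifted off the roof while the door still stands past a right angle (contact force between the fingers and square above 2 N and not (contact force between square and oven above 0.05 N) and height (world z) of square_grip above 0.21 m and value of joint door above 1.61 rad), for 0.2 s.
At the end, for the whole second after the job is handed in: Square gripped, level within 0.1 rad, off the bench, still; pressing over 1 N on panel and door leaf each; true to the oven within 0.03 rad, heel within 5 mm of the corner line; door at 90 degrees within 2; beaker within 20 mm of its start (contact force between the fingers and square above 2 N and contact force between square and oven_c0 above 1 N and contact force between square and door_c0 above 1 N and horizontal distance between square_heel and corner below 0.005 m and angle between the x axis of square and the x axis of oven, either way round below 0.03 rad and value of joint door between 1.536 and 1.606 rad and angle between square's own z axis and vertical below 0.1 rad and height (world z) of square_heel above 0.03 m and linear speed of square below 0.01 m/s and distance of beaker from where it was at the start of the episode below 0.02 m); the arm keeps its last pose, push and grip.
It fails at once if the beaker is knocked or moved by more than 20 mm (distance of beaker from where it was at the start of the episode above 0.02 m).
It also fails if it takes over 72 s, if anything falls off the work surface, if the arm or the gripper's body presses on something with over 40 N, if the wrist force passes 120 N, or if a joint passes its speed limit or range.

ROBOT

A 6-joint arm with a two-finger parallel gripper is mounted at the origin on a cart in front of the work surface, level with it; the furniture and walls round the work are solid. World frame = base frame: x ahead of the robot, y to its left, z up, the work surface at z = 0. Lengths are in m, angles in rad, forces in N, time in s.
With the tool pointing down it reaches from about 0.275 to 0.975 m from the base axis. Payload 8.4 kg.
Tool frame: the origin (TCP) lies on the centre line of the jaws, within the pads' length; the fingertips stand 11 mm ahead of it and the grasp point (between the pads) lies 8 mm behind it (robot.tip_reach is the distance from the TCP to the fingertips, in m); z points along the fingers, y is the direction in which the jaws open and shut (so a half turn about z gives the same grasp; the last joint's range is limited). The gripper opens to 92 mm and grips with 3 to 60 N. Pads are 20 mm wide; open, the fingers measure 128 mm over their backs; the gripper's body (75 mm by 189 mm) begins 69 mm behind the grasp point.
Start: joints at [1.214, 0.353, 1.633, -0, 1.155, -0.002], TCP at [0.217, 0.586, 0.226] pointing down, gripper open.
Joint ranges: [-2.63, 2.63], [-0.92, 2.1], [0.06, 2.66], [-1.3, 4.44], [0, 2.69], [-3.02, 3.02]. Speed limits (rad/s): [2.22, 2.22, 2.79, 3.14, 3.14, 3.14].

INTERFACE

Orientations are given as a unit quaternion [x, y, z, w].
In Python, from station import readout, eyes, robot gives the robot as it stands. The module is installed in compiled form; this text tells all that it offers.
- The arm moves only by the shell command python3 -m crank 'ROWS' [FORCE]. ROWS is JSON, one flat list of numbers, 7 for each row, row after row: the finger opening in mm, from 0 to 91.9, then the shift along the tool's x, y, z in units of 2.5 cm (1.0 is 2.5 cm), then the turn, a rotation vector about the tool's x, y, z in units of 4 degrees (1.0 is 4 degrees). A call has exactly 5 rows; each row shifts and turns the pose as measured when the row begins, along the tool's axes as they then stand; what a row does not reach is not made up. A row lasts 1/10 s, in which the tool goes at most 50 mm and 8.59 degrees, less where a joint would pass 70% of its speed; a pose out of reach is approached as far as the arm can. A call with a number of a shift or a turn outside -1 to 1 is refused whole. A call with a gripper value outside its range is refused whole. The fingers move at their own pace and stop on an object; FORCE is the grip in N (left out, the last holds). Time passes only in rows, so rows that do not move let the fingers close, or fill a call up. It gives the time, the measured TCP pose, the force and the opening at its end, in the units of the state.
- readout.get_state(): the state, without advancing time (a new reading comes with each control period).
- eyes.camera(name): name is "side" or "top"; returns a dict with "frame" (480x640x3 uint8, red, green, blue), "mtx" (3x3 intrinsics, pixels), "position" and "orientation" of the camera in the world. Camera axes: x right, y down, z forward; pixel columns grow to the right and rows downward; lengths in m; the calibration is good to about 2 mm. A picture is of the moment at which its call begins. There is no depth.
- robot.hand_in(): hands the job in, once; it reports no verdict.
The state is a dict: "time_s": time; "joints": joint angles; "qvel": joint speeds; "joint_torque": joint torques, N m; "tool_pos": TCP position; "eef_rot": TCP orientation; "ft_force": force on the tool from outside, world axes, zero at the start; "torque": the same for the moment, N m; "gripper_width": finger opening in m.
Only numpy, scipy, OpenCV 4.12 (cv2) and the standard library are available. Lean on these libraries where they do the work, as an engineer would, in place of code of your own. Each camera call takes 0.05 s, during which the arm holds its last target. There are 200 camera calls.

## Working session

There is one attempt and no reset: what is moved stays moved. The work goes in short steps, Python scripts to look and compute and a shell command to move; the robot and the scene stay as the last step left them, time stands still between calls to the robot, and variables do not carry over. Pictures are saved under pics/ and viewed, about 8 in all and at most 12, crops included, and the job is handed in when it is done.

```bash
mkdir -p pics; ls
python3 - <<'E'
from station import readout, eyes, robot
import cv2
s=readout.get_state();print({k:s[k] for k in('time_s','tool_pos','eef_rot','ft_force','gripper_width')})
for n in('top','side'):
    c=eyes.camera(n);cv2.imwrite(f'pics/{n}0.png',c['frame'][:,:,::-1]);print(n,c['mtx'],c['position'],c['orientation'])
E
```

```text
pics
{'time_s': 0.0, 'tool_pos': array([0.21697126, 0.5856478 , 0.22488821]), 'eef_rot': array([ 1.76453777e-01,  9.84308703e-01, -6.55356801e-04, -1.11359531e-04]), 'ft_force': array([ 0.01016261, -0.44681293, -0.13066285]), 'gripper_width': 0.09169696617537536}
top [[528.46801809   0.         330.47144364]
 [  0.         528.46801809 238.44789648]
 [  0.           0.           1.        ]] [ 0.37648241 -0.1626482   1.01762225] [-0.70155261  0.70927498 -0.05740577  0.03817738]
side [[528.93000271   0.         320.9466522 ]
 [  0.         528.93000271 246.95416685]
 [  0.           0.           1.        ]] [ 0.26511583 -0.84478945  0.76798402] [ 0.89134592 -0.17899948  0.07586407 -0.40951956]
```

View pics/top0.png

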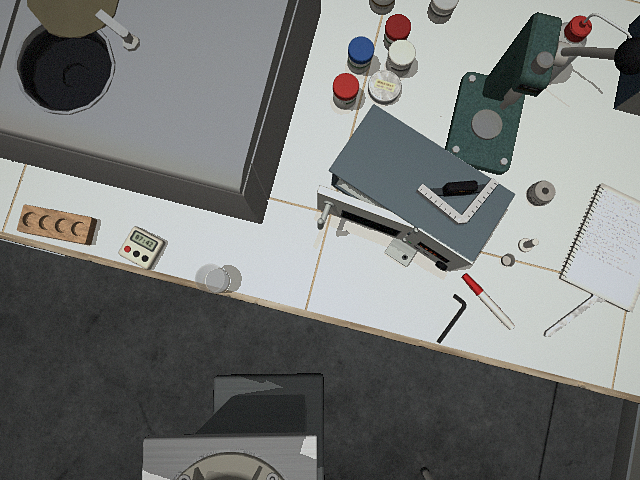

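View pics/side0.png

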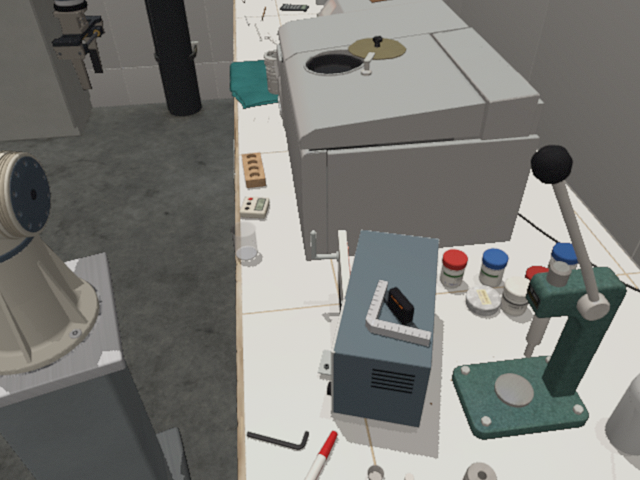

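Top view: blue-grey roof with corners at about (372,107), (515,190), (467,268) and (330,172). The square lies on it with its grip at (460,188), the handle is near (325,210), the beaker is near (218,278), and the door is slightly ajar. Next I'll measure the roof and enlarge both views.

```bash
cat > h.py <<'E'
import numpy as np, cv2
from scipy.spatial.transform import Rotation as R
from station import readout, eyes, robot
def ray(c,p):
    d=R.from_quat(c['orientation']).apply(np.linalg.inv(c['mtx'])@[p[0],p[1],1]);return np.array(c['position']),d
def onz(c,p,z):
    o,d=ray(c,p);return o+d*(z-o[2])/d[2]
def proj(c,X):
    q=R.from_quat(c['orientation']).inv().apply(np.atleast_2d(X)-c['position'])@np.array(c['mtx']).T;return q[:,:2]/q[:,2:]
def two(c1,p1,c2,p2):
    o1,d1=ray(c1,p1);o2,d2=ray(c2,p2);t=np.linalg.lstsq(np.c_[d1,-d2],o2-o1,rcond=None)[0]
    a,b=o1+t[0]*d1,o2+t[1]*d2;return (a+b)/2,np.linalg.norm(a-b)
def crop(c,x,y,w,h,s,fn):
    cv2.imwrite(fn,cv2.resize(c['frame'][y:y+h,x:x+w,::-1],None,fx=s,fy=s,interpolation=cv2.INTER_CUBIC))
E
python3 - <<'E'
from h import *
t=eyes.camera('top');s=eyes.camera('side')
import pickle;pickle.dump((t,s),open('c0.pkl','wb'))
crop(t,310,95,210,180,3.8,'pics/t1.png');crop(s,300,215,150,200,3,'pics/s1.png')
hsv=cv2.cvtColor(t['frame'],cv2.COLOR_RGB2HSV)
print([t['frame'][y,x] for x,y in((380,140),(470,240),(430,195),(300,150),(250,200))])
for nm,c,px in(('top',t,(390,140)),('side',s,(390,260))):
    f=c['frame'].astype(int);m=(np.abs(f-f[px[1],px[0]]).max(2)<18).astype(np.uint8)
    n,l,st,_=cv2.connectedComponentsWithStats(m);m=(l==l[px[1],px[0]]).astype(np.uint8)
    h=cv2.convexHull(max(cv2.findContours(m,0,1)[0],key=cv2.contourArea));ap=cv2.approxPolyDP(h,4,True)[:,0]
    print(nm,m.sum(),f[px[1],px[0]]);
    for p in ap: print(p,onz(c,p,.17).round(4))
E
```

```text
[array([ 91, 100, 105], dtype=uint8), array([ 94, 108, 111], dtype=uint8), array([197, 197, 196], dtype=uint8), array([207, 212, 209], dtype=uint8), array([56, 55, 52], dtype=uint8)]
top 11382 [ 89 103 106]
[514 195] [ 0.5615 -0.4909  0.17  ]
[472 260] [ 0.4544 -0.4157  0.17  ]
[330 169] [ 0.6073 -0.1872  0.17  ]
[374 104] [ 0.7192 -0.2626  0.17  ]
side 8700 [110 121 126]
[360 230] [ 0.6054 -0.1857  0.17  ]
[439 239] [ 0.7218 -0.263   0.17  ]
[430 366] [ 0.5653 -0.4906  0.17  ]
[335 352] [ 0.4551 -0.4181  0.17  ]
```

View pics/t1.png

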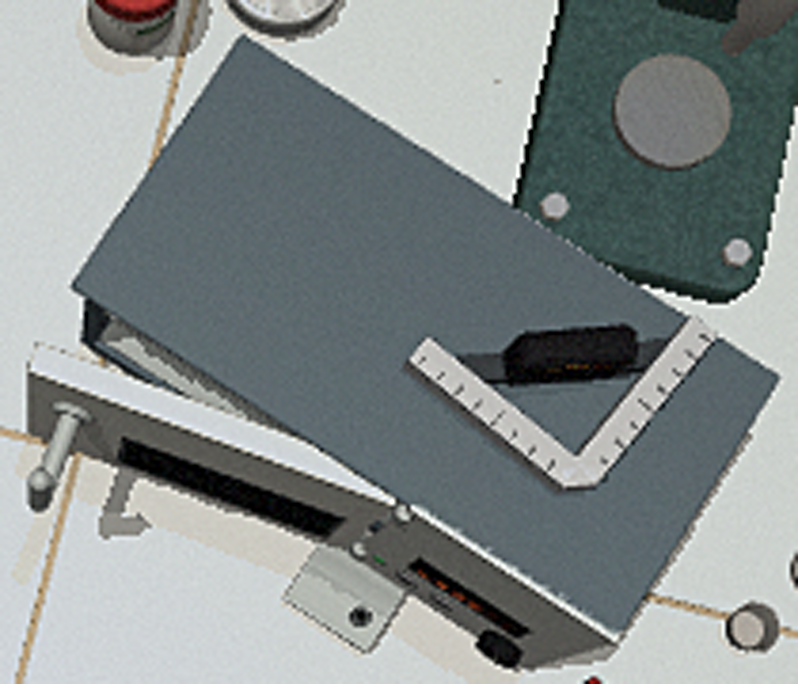

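View pics/s1.png

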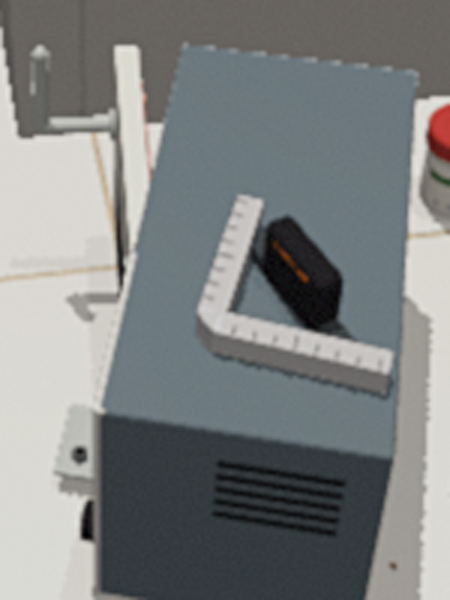

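The crops show the door ajar by about 15°. The handle bar is at about (320.5,222) in top and (313,231) in side. The square's heel is at (460,223) and its leg ends are at (418,189) and (497,183). Next I'll compute poses.

Run:
```python
from h import *
import pickle;t,s=pickle.load(open('c0.pkl','rb'))
T=np.array([[.6073,-.1872],[.7192,-.2626],[.5615,-.4909],[.4544,-.4157]]);S=np.array([[.6054,-.1857],[.7218,-.263],[.5653,-.4906],[.4551,-.4181]])
for P in (T,S,(T+S)/2):
    yv=P[0]+P[1]-P[2]-P[3];a=np.arctan2(yv[1],yv[0])-np.pi/2
    print('oven',P.mean(0).round(4),np.degrees(a).round(2),np.degrees(np.arctan2(*(P[1]+P[2]-P[0]-P[3])[::-1])).round(2))
print('handle',two(t,(320.5,221.5),s,(313.3,231)))
print('handle low',two(t,(320.5,217.5),s,(313.3,258)))
# square white mask
for nm,c,box in(('top',t,(410,170,100,65)),('side',s,(360,270,80,80))):
    x,y,w,h=box;f=c['frame'][y:y+h,x:x+w].astype(int)
    for thr in(150,):
        m=((f.min(2)>thr)).astype(np.uint8)
        cn=max(cv2.findContours(m,0,1)[0],key=cv2.contourArea)
        ap=cv2.approxPolyDP(cn,2.5,True)[:,0]+[x,y]
        print(nm,[(tuple(map(int,p)),onz(c,p,.186)[:2].round(4).tolist()) for p in ap])
    m=(f.max(2)<45).astype(np.uint8);cn=max(cv2.findContours(m,0,1)[0],key=cv2.contourArea)
    r=cv2.minAreaRect(cn);print('grip',r[0][0]+x,r[0][1]+y,r[1:],[onz(c,p+np.array([x,y]),.21)[:2].round(4).tolist() for p in cv2.boxPoints(r)])
print('beaker',onz(t,(222,279),.0),onz(t,(218,278),.07),'door edge top',onz(t,(310+32/3.8,95+372/3.8),.165),onz(t,(310+395/3.8,95+520/3.8),.165))
```

```text
oven [ 0.5856 -0.3391] -34.21 -34.52
oven [ 0.5869 -0.3394] -33.7 -33.47
oven [ 0.5862 -0.3392] -33.96 -33.99
handle (array([ 0.51931082, -0.17093871,  0.18363795]), np.float64(0.0038609602105745913))
handle low (array([ 0.52800417, -0.16971304,  0.11909189]), np.float64(0.014667821561007233))
top [((509, 170), [0.5997, -0.479]), ((501, 175), [0.5914, -0.4653]), ((479, 170), [0.5999, -0.4296]), ((492, 178), [0.5864, -0.4503]), ((462, 215), [0.5257, -0.3982]), ((423, 184), [0.5772, -0.337]), ((418, 189), [0.569, -0.3286]), ((455, 220), [0.5177, -0.3865]), ((464, 222), [0.5143, -0.4009]), ((492, 190), [0.5665, -0.4492]), ((490, 186), [0.5732, -0.4463]), ((493, 188), [0.5698, -0.451]), ((500, 183), [0.578, -0.4629]), ((509, 189), [0.568, -0.4771])]
grip 458.11379623413086 188.36552047729492 ((13.702506065368652, 41.19055938720703), 85.2363510131836) [[0.5724, -0.3542], [0.5776, -0.4196], [0.5556, -0.4203], [0.5505, -0.3551]]
side [((379, 280), [0.5697, -0.3276]), ((367, 321), [0.515, -0.3964]), ((374, 326), [0.5201, -0.4088]), ((428, 339), [0.5788, -0.4594]), ((428, 331), [0.5863, -0.4469]), ((375, 318), [0.5283, -0.3957]), ((387, 283), [0.5781, -0.3384])]
grip 400.64634704589844 307.1829299926758 ((40.449005126953125, 19.209373474121094), 51.34019470214844) [[0.5427, -0.3819], [0.5745, -0.3687], [0.577, -0.4375], [0.5471, -0.4484]]
beaker [0.4384606  0.01735707 0.        ] [0.43605691 0.01209328 0.07      ] door edge top [ 0.56834049 -0.16774418  0.165     ] [ 0.50210773 -0.32359739  0.165     ]
```

```bash
cat >> h.py <<'E'
OC=np.array([.5862,-.3392]);OA=np.radians(-34.)
def oven(x,y,z):
    a=OA;return np.array([OC[0]+np.cos(a)*x-np.sin(a)*y,OC[1]+np.sin(a)*x+np.cos(a)*y,z])
def leaf(th,along,out,z): # oven frame: hinge (-.07,-.025)
    return oven(-.07-np.sin(th)*along-np.cos(th)*out,-.025+np.cos(th)*along-np.sin(th)*out,z)
E
python3 - <<'E'
from h import *
import pickle;t,s=pickle.load(open('c0.pkl','rb'))
ims=[]
for c,(x,y,w,h) in((t,(310,165,130,100)),(s,(300,215,100,77))):
    k=800/w/2*1.0; k=400/w*1.0; k=6 if c is t else 7.8
    im=cv2.resize(np.ascontiguousarray(c['frame'][y:y+h,x:x+w,::-1]),None,fx=k,fy=k,interpolation=cv2.INTER_CUBIC)
    def d(X,col):
        p=(proj(c,X)[0]+.5-[x,y])*k;cv2.circle(im,tuple(int(v) for v in p),3,col,-1)
    for xx in(-.07,.07):
        for yy in(-.13,-.025,.15): d(oven(xx,yy,.17),(0,0,255))
    th=np.radians(15.5)
    d(leaf(th,.175,0,.165),(0,255,0));d(leaf(th,0,0,.165),(0,255,0));d(leaf(th,.175,0,.022),(0,255,0));d(leaf(th,.175,-.014,.165),(0,255,0))
    d(leaf(th,.152,.045,.183),(255,0,0));d(leaf(th,.152,.045,.127),(255,0,255))
    ims.append(im)
cv2.imwrite('pics/ta.png',ims[0]);cv2.imwrite('pics/sa.png',ims[1])
E
```

```text
(no output)
```

View pics/ta.png

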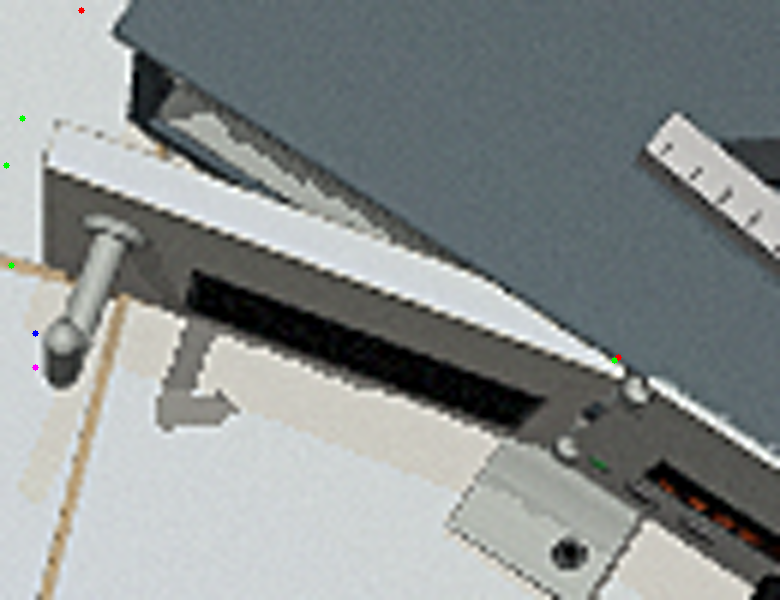

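View pics/sa.png

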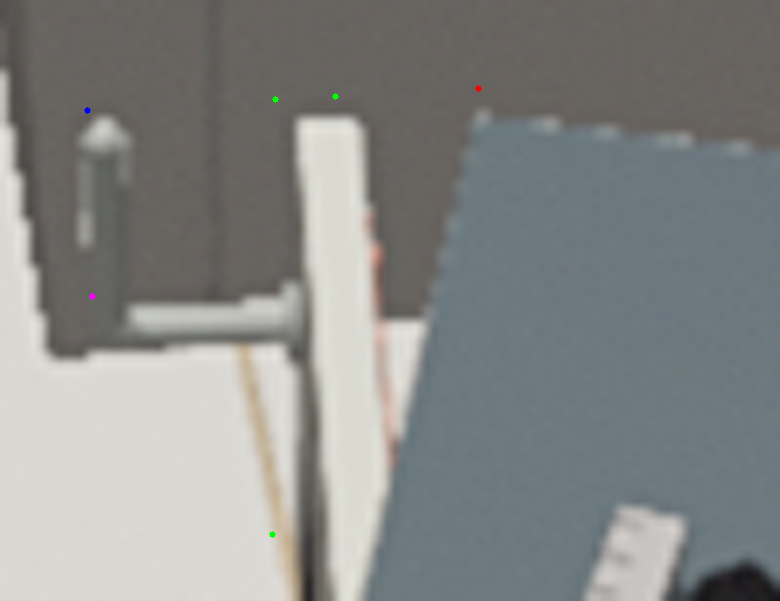

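The hinge barrels sit about 10 mm further along own −y than I assumed. The roof spans own y −130..150, so the origin lies 10 mm off the roof's middle. With that correction the handle radius comes out at 158.6 mm (158.5 expected) and the door angle at about 13.6°. I'll update the helper and check the big box next to the handle.

```bash
sed -i 's/^OC=.*/OC=np.array([.5795,-.3467]);OA=np.radians(-34.)/' h.py
cat >> h.py <<'E'
def st(target=None):
    s=readout.get_state();r=R.from_quat(s['eef_rot']);M=r.as_matrix()
    print('t%.1f'%s['time_s'],'p',s['tool_pos'].round(4),'jaw yaw %.1f'%np.degrees(np.arctan2(M[1,1],M[0,1])),'tilt %.2f'%np.degrees(np.arccos(-M[2,2])),'F',s['ft_force'].round(1),'w %.4f'%s['gripper_width'],'q',s['joints'].round(2))
    if target is not None: print('to go, tool units',(r.inv().apply(np.array(target)-s['tool_pos'])/.025).round(2))
E
python3 - <<'E'
from h import *
import pickle;t,s=pickle.load(open('c0.pkl','rb'))
print('box bottom',two(t,(263,221),s,(307,251)),onz(t,(263,221),0),'top',two(t,(242,190),s,(303,153)))
for a in(13.6,90,95,100): print(a,leaf(np.radians(a),.152,.045,.154).round(4))
print('hinge',leaf(0,0,0,.133))
st([.43,-.171,.25]);
E
```

```text
box bottom (array([ 0.54463736, -0.0650282 ,  0.043114  ]), np.float64(0.003350608420843519)) [ 0.55034403 -0.06035823  0.        ] top (array([ 0.54895554, -0.05735784,  0.27190004]), np.float64(0.0006428262060710395))
13.6 [ 0.5183 -0.1701  0.154 ]
90 [ 0.3563 -0.2806  0.154 ]
95 [ 0.3527 -0.2939  0.154 ]
100 [ 0.3503 -0.3076  0.154 ]
hinge [ 0.50748755 -0.32828244  0.133     ]
t0.2 p [0.217  0.5858 0.2251] jaw yaw 69.7 tilt 0.05 F [-0.4 -0.3  0.3] w 0.0920 q [ 1.21  0.35  1.63  0.    1.16 -0.  ]
to go, tool units [-18.51 -25.43  -0.97]
```

Box top is at z≈0.27 with its corner at (0.55,−0.06), so I'll turn the jaws to about 10° for clearance and approach from the robot side.

```bash
for i in 1; do
python3 -m crank '[40,0,0,-0.2,0,0,1, 40,0,0,-0.2,0,0,1, 40,0,0,-0.2,0,0,1, 40,0,0,-0.2,0,0,1, 40,0,0,-0.2,0,0,1]' 40
python3 -m crank '[40,0,0,0,0,0,1, 40,0,0,0,0,0,1, 40,0,0,0,0,0,1, 40,0,0,0,0,0,1, 40,0,0,0,0,0,1]'
python3 -m crank '[40,0,0,0,0,0,1, 40,0,0,0,0,0,1, 40,0,0,0,0,0,1, 40,0,0,0,0,0,1, 40,0,0,0,0,0,1]'; done
python3 -c "
from h import *
st([.40,-.171,.25])"
```

```text
time_s: 0.7
tool_pos: [0.2166, 0.5846, 0.2488]
eef_rot: [0.35, 0.937, -0.003, 0.0]
ft_force: [0.4, 0.6, 0.3]
gripper_width: 0.0539
time_s: 1.2
tool_pos: [0.2165, 0.5844, 0.2488]
eef_rot: [0.514, 0.858, -0.003, 0.001]
ft_force: [0.5, -0.1, 1.0]
gripper_width: 0.0398
time_s: 1.7
tool_pos: [0.2162, 0.5836, 0.2477]
eef_rot: [0.661, 0.75, -0.004, 0.001]
ft_force: [-0.0, -0.9, -0.0]
gripper_width: 0.04
t1.7 p [0.2162 0.5836 0.2477] jaw yaw 7.3 tilt 0.44 F [-0.  -0.9 -0. ] w 0.0400 q [ 1.21  0.33  1.61 -0.    1.21  1.09]
to go, tool units [-30.87   3.48   0.1 ]
```

```bash
python3 -m crank '[40,-1,0.11,0,0,0,0, 40,-1,0.11,0,0,0,0, 40,-1,0.11,0,0,0,0, 40,-1,0.11,0,0,0,0, 40,-1,0.11,0,0,0,0]' >/dev/null
python3 -m crank '[40,-1,0.11,0,0,0,0, 40,-1,0.11,0,0,0,0, 40,-1,0.11,0,0,0,0, 40,-1,0.11,0,0,0,0, 40,-1,0.11,0,0,0,0]'
python3 -m crank '[40,-1,0.11,0,0,0,0, 40,-1,0.11,0,0,0,0, 40,-1,0.11,0,0,0,0, 40,-1,0.11,0,0,0,0, 40,-1,0.11,0,0,0,0]' >/dev/null
python3 -m crank '[40,-1,0.11,0,0,0,0, 40,-1,0.11,0,0,0,0, 40,-1,0.11,0,0,0,0, 40,-1,0.11,0,0,0,0, 40,-1,0.11,0,0,0,0]'
python3 -m crank '[40,-1,0.11,0,0,0,0, 40,-1,0.11,0,0,0,0, 40,-1,0.11,0,0,0,0, 40,-1,0.11,0,0,0,0, 40,-1,0.11,0,0,0,0]' >/dev/null
python3 -c "
from h import *
st([.5188,-.1705,.25])"
```

```text
time_s: 2.7
tool_pos: [0.2748, 0.3315, 0.2473]
eef_rot: [0.661, 0.751, -0.004, 0.001]
ft_force: [0.2, -0.1, -0.3]
gripper_width: 0.0401
time_s: 3.7
tool_pos: [0.3342, 0.0765, 0.2495]
eef_rot: [0.66, 0.751, -0.003, 0.002]
ft_force: [-0.2, -0.1, -0.8]
gripper_width: 0.0402
t4.2 p [ 0.3641 -0.0511  0.2509] jaw yaw 7.4 tilt 0.45 F [-0.3  1.5  0.4] w 0.0396 q [-0.14 -0.1   2.1  -0.01  1.14 -0.26]
to go, tool units [-5.54  5.52  0.07]
```

```bash
python3 -m crank '[36,-1,0.7,0,0,0,0, 36,-1,0.7,0,0,0,0, 36,-1,0.7,0,0,0,0, 36,-1,0.7,0,0,0,0, 36,-1,0.7,0,0,0,0]' 
python3 -m crank '[34,-0.5,0.7,0,0,0,0, 34,0,0.7,0,0,0,0, 34,0,0.4,0,0,0,0, 34,0,0.2,0,0,0,0, 34,0,0,0,0,0,0]'
python3 -c "
from h import *
st([.5188,-.1705,.154])
t=eyes.camera('top');s=eyes.camera('side')
ims=[cv2.resize(np.ascontiguousarray(c['frame'][y:y+100,x:x+100,::-1]),None,fx=4,fy=4) for c,x,y in((t,270,160),(s,270,170))]
cv2.imwrite('pics/a3.png',np.hstack(ims))"
```

```text
time_s: 4.7
tool_pos: [0.4679, -0.1696, 0.2517]
eef_rot: [0.661, 0.751, -0.003, 0.003]
ft_force: [0.6, -0.3, -0.1]
gripper_width: 0.0358
time_s: 5.2
tool_pos: [0.5222, -0.179, 0.2506]
eef_rot: [0.662, 0.75, -0.003, 0.002]
ft_force: [0.1, 0.7, -0.6]
gripper_width: 0.0342
t5.2 p [ 0.5222 -0.179   0.2506] jaw yaw 7.1 tilt 0.45 F [ 0.1  0.7 -0.6] w 0.0342 q [-0.33  0.21  1.76 -0.01  1.16 -0.45]
to go, tool units [ 0.39 -0.09  3.86]
```

View pics/a3.png

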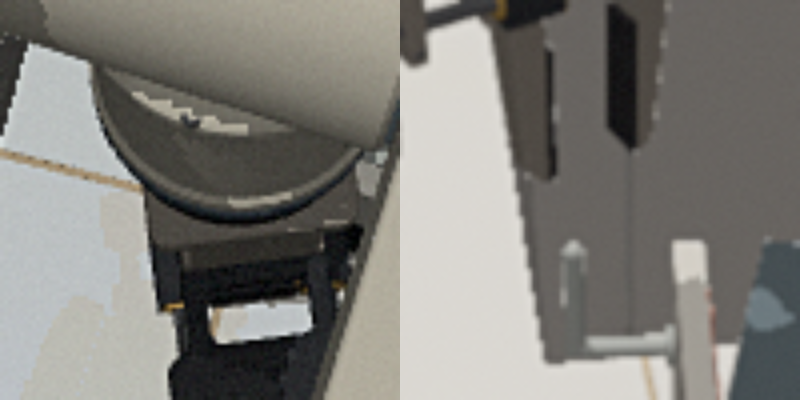

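The side crop shows the fingers at about x=550 and 610, above the bar at 572. Descending with a small x correction, then closing.

```bash
python3 -m crank '[34,0.39,-0.05,0.3,0,0,0, 34,0,0,0.8,0,0,0, 34,0,0,0.8,0,0,0, 34,0,0,0.8,0,0,0, 34,0,0,0.8,0,0,0]' 
python3 -c "
from h import *
st([.5188,-.1705,.154])"
```

```text
time_s: 5.8
tool_pos: [0.5171, -0.1671, 0.1625]
eef_rot: [0.662, 0.75, -0.002, 0.005]
ft_force: [-0.4, -0.9, -0.1]
gripper_width: 0.034
t5.8 p [ 0.5171 -0.1671  0.1625] jaw yaw 7.1 tilt 0.57 F [-0.4 -0.9 -0.1] w 0.0340 q [-0.31  0.3   1.87 -0.01  0.97 -0.43]
to go, tool units [-0.14  0.05  0.34]
```

```bash
python3 -m crank '[34,-0.14,0.05,0.34,0,0,0, 0,0,0,0,0,0,0, 0,0,0,0,0,0,0, 0,0,0,0,0,0,0, 0,0,0,0,0,0,0]' 30
python3 -c "
from h import *
st()
for a in(20,30,40,50,60,70,80,90,100,102): print(a,leaf(np.radians(a),.152,.045,.154)[:2].round(4))"
```

```text
time_s: 6.3
tool_pos: [0.5171, -0.1686, 0.1525]
eef_rot: [0.662, 0.75, -0.002, 0.003]
ft_force: [2.8, -0.5, -10.5]
gripper_width: 0.0095
t6.3 p [ 0.5171 -0.1686  0.1525] jaw yaw 7.2 tilt 0.45 F [  2.8  -0.5 -10.5] w 0.0095 q [-0.31  0.31  1.88 -0.01  0.95 -0.43]
20 [ 0.5006 -0.1699]
30 [ 0.4732 -0.1735]
40 [ 0.4468 -0.1818]
50 [ 0.4223 -0.1946]
60 [ 0.4004 -0.2114]
70 [ 0.3817 -0.2318]
80 [ 0.3669 -0.2551]
90 [ 0.3563 -0.2806]
100 [ 0.3503 -0.3076]
102 [ 0.3497 -0.3131]
```

```bash
python3 -m crank '[0,0.1,-0.88,0,0,0,0, 0,-0.02,-0.88,0,0,0,0, 0,-0.14,-0.87,0,0,0,0, 0,-0.26,-0.84,0,0,0,0, 0,-0.38,-0.8,0,0,0,0]'
cat >> h.py <<'E'
def dang():
    p=readout.get_state()['tool_pos']; d=p[:2]-leaf(0,0,0,0)[:2];print('door from tcp %.1f r %.4f'%((np.degrees(np.arctan2(d[1],d[0]))%360)-72.5,np.hypot(*d)))
E
python3 -c "
from h import *
st();dang()"
```

```text
time_s: 6.8
tool_pos: [0.4141, -0.1957, 0.1525]
eef_rot: [0.661, 0.751, 0.002, 0.004]
ft_force: [6.6, -1.1, -11.7]
gripper_width: 0.0092
t6.8 p [ 0.4141 -0.1957  0.1525] jaw yaw 7.3 tilt 0.49 F [  6.6  -1.1 -11.7] w 0.0092 q [-0.45  0.18  2.06  0.    0.9  -0.57]
door from tcp 52.7 r 0.1622
```

```bash
python3 -m crank '[0,-0.48,-0.74,0,0,0,0, 0,-0.57,-0.67,0,0,0,0, 0,-0.66,-0.58,0,0,0,0, 0,-0.74,-0.49,0,0,0,0, 0,-0.79,-0.39,0,0,0,0]'
python3 -c "
from h import *
st();dang()"
```

```text
time_s: 7.3
tool_pos: [0.3524, -0.2856, 0.1525]
eef_rot: [0.66, 0.751, 0.004, 0.006]
ft_force: [17.9, 1.5, -20.5]
gripper_width: 0.0092
t7.3 p [ 0.3524 -0.2856  0.1525] jaw yaw 7.4 tilt 0.87 F [ 17.9   1.5 -20.5] w 0.0092 q [-0.69  0.17  2.07  0.01  0.89 -0.83]
door from tcp 92.1 r 0.1608
```

```bash
python3 -m crank '[0,-0.8,-0.2,0,0,0,0, 0,-0.5,0,0,0,0,0, 0,0,0,0,0,0,0, 0,0,0,0,0,0,0, 0,0,0,0,0,0,0]'
python3 -c "
from h import *
st();dang()
from scipy.optimize import fsolve
from scipy.optimize import least_squares
P=np.array([[.5171,-.1686],[.4141,-.1957],[.3524,-.2856],readout.get_state()['tool_pos'][:2]])
r=least_squares(lambda c:np.hypot(*(P-c).T)-.1585,[.507,-.328]);print('hinge fit',r.x,r.fun,leaf(0,0,0,0))
"
```

```text
time_s: 7.8
tool_pos: [0.3489, -0.3169, 0.1523]
eef_rot: [0.661, 0.75, 0.006, 0.002]
ft_force: [1.2, 0.1, -8.1]
gripper_width: 0.0091
t7.8 p [ 0.3489 -0.3169  0.1523] jaw yaw 7.2 tilt 0.77 F [ 1.2  0.1 -8.1] w 0.0091 q [-0.75  0.21  2.03  0.02  0.91 -0.89]
door from tcp 103.4 r 0.1590
hinge fit [ 0.50614452 -0.32589349] [-0.00082545  0.00094446  0.00043691 -0.00102688] [ 0.50748755 -0.32828244  0.        ]
```

```bash
python3 -m crank '[28,0,0,0,0,0,0, 28,0,0,0,0,0,0, 28,0,0,-0.3,0,0,0, 28,0,0,-0.8,0,0,0, 28,0,0,-1,0,0,0]'
python3 -m crank '[28,0,0,-1,0,0,0, 28,0,0,-0.8,0,0,0, 40,0,0,-0.4,0,0,0, 40,0,0,0,0,0,0, 40,0,0,0,0,0,0]'
python3 -c "
from h import *
st([.569,-.3945,.21])"
```

```text
time_s: 8.3
tool_pos: [0.3475, -0.3166, 0.2064]
eef_rot: [0.661, 0.75, 0.006, 0.0]
ft_force: [0.6, 0.3, -0.1]
gripper_width: 0.0278
time_s: 8.8
tool_pos: [0.3482, -0.3184, 0.2696]
eef_rot: [0.661, 0.75, 0.005, 0.005]
ft_force: [0.6, -0.6, -0.8]
gripper_width: 0.0397
t8.8 p [ 0.3482 -0.3184  0.2696] jaw yaw 7.3 tilt 0.84 F [ 0.6 -0.6 -0.8] w 0.0397 q [-0.75  0.06  1.9   0.01  1.17 -0.88]
to go, tool units [-4.14  8.34  2.51]
```

```bash
cat >> h.py <<'E'
def turn(yaw):
    a=np.radians(yaw);y=np.array([np.cos(a),np.sin(a),0]);z=np.array([0,0,-1.]);M=np.c_[np.cross(y,z),y,z]
    r=R.from_quat(readout.get_state()['eef_rot']);print('turn units',(np.degrees((r.inv()*R.from_matrix(M)).as_rotvec())/4).round(2))
E
python3 -m crank '[40,-0.46,0.93,0,0,0,0.4, 40,-0.46,0.93,0,0,0,0.4, 40,-0.46,0.93,0,0,0,0, 40,-0.46,0.93,0,0,0,0, 40,-0.46,0.93,0,0,0,0]'
python3 -m crank '[40,-0.46,0.93,0,0,0,0, 40,-0.46,0.93,0,0,0,0, 40,-0.46,0.93,0,0,0,0, 40,0,0.4,0,0,0,0, 40,0,0,0,0,0,0]'
python3 -c "
from h import *
st([.569,-.3935,.194]);turn(4)"
```

```text
time_s: 9.3
tool_pos: [0.4683, -0.3645, 0.2651]
eef_rot: [0.683, 0.73, 0.005, 0.0]
ft_force: [-1.2, 0.5, 0.3]
gripper_width: 0.0401
time_s: 9.8
tool_pos: [0.5532, -0.3932, 0.256]
eef_rot: [0.683, 0.731, 0.004, -0.005]
ft_force: [0.5, 0.4, 0.8]
gripper_width: 0.0399
t9.8 p [ 0.5532 -0.3932  0.256 ] jaw yaw 3.9 tilt 0.80 F [0.5 0.4 0.8] w 0.0399 q [-0.63  0.42  1.47  0.01  1.27 -0.7 ]
to go, tool units [-0.09  0.63  2.48]
turn units [-0.01 -0.2  -0.03]
```

```bash
python3 -m crank '[40,-0.09,0.63,0.2,0,-0.2,0, 40,0,0,0.5,0,0,0, 40,0,0,0,0,0,0, 40,0,0,0,0,0,0, 40,0,0,0,0,0,0]'
python3 -c "
from h import *
st([.569,-.3935,.194]);turn(4)
t=eyes.camera('top');s=eyes.camera('side')
ims=[cv2.resize(np.ascontiguousarray(c['frame'][y:y+120,x:x+100,::-1]),None,fx=4,fy=4) for c,x,y in((t,400,130),(s,350,230))]
cv2.imwrite('pics/a4.png',np.hstack(ims))"
```

```text
time_s: 10.3
tool_pos: [0.5669, -0.3926, 0.2352]
eef_rot: [0.683, 0.731, -0.001, -0.002]
ft_force: [-0.2, -0.0, 0.5]
gripper_width: 0.0398
t10.3 p [ 0.5669 -0.3926  0.2352] jaw yaw 3.9 tilt 0.28 F [-0.2 -0.   0.5] w 0.0398 q [-0.61  0.45  1.47 -0.    1.23 -0.67]
to go, tool units [-0.04  0.09  1.65]
turn units [-0.07 -0.02 -0.03]
```

View pics/a4.png

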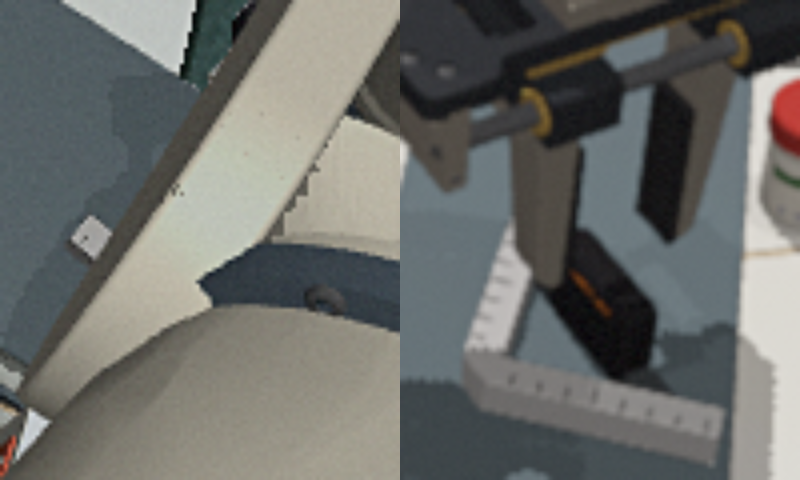

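Side crop: the left fingertip at (550,280) is on the heel side of the grip, which sits at (605,305) between the fingers. Descend and close.

```bash
python3 -m crank '[40,-0.04,0.09,0.3,0,0,0, 40,0,0,0.4,0,0,0, 40,0,0,0.4,0,0,0, 40,0,0,0.4,0,0,0, 40,0,0,0.1,0,0,0]'
python3 -c "
from h import *
st([.569,-.3935,.194])"
```

```text
time_s: 10.9
tool_pos: [0.5693, -0.3941, 0.1929]
eef_rot: [0.683, 0.73, -0.001, -0.001]
ft_force: [0.5, 0.7, 1.2]
gripper_width: 0.0403
t10.9 p [ 0.5693 -0.3941  0.1929] jaw yaw 3.8 tilt 0.17 F [0.5 0.7 1.2] w 0.0403 q [-0.61  0.49  1.5  -0.    1.15 -0.67]
to go, tool units [ 0.03 -0.01 -0.04]
```

```bash
python3 -m crank '[0,0,0,0,0,0,0, 0,0,0,0,0,0,0, 0,0,0,0,0,0,0, 0,0,0,0,0,0,0, 0,0,0,0,0,0,0]' 50
python3 -m crank '[0,0,0,-0.3,0,0,0, 0,0,0,-0.6,0,0,0, 0,0,0,-0.8,0,0,0, 0,0,0,-0.8,0,0,0, 0,0,0,-0.5,0,0,0]'
python3 -c "
from h import *
st();turn(4)"
```

```text
time_s: 11.4
tool_pos: [0.5691, -0.3939, 0.192]
eef_rot: [0.683, 0.73, -0.001, -0.002]
ft_force: [0.5, -0.0, -3.6]
gripper_width: 0.0158
time_s: 11.9
tool_pos: [0.5684, -0.3932, 0.2709]
eef_rot: [0.683, 0.73, -0.001, -0.003]
ft_force: [0.6, 0.6, -2.6]
gripper_width: 0.0156
t11.9 p [ 0.5684 -0.3932  0.2709] jaw yaw 3.8 tilt 0.43 F [ 0.6  0.6 -2.6] w 0.0156 q [-0.61  0.43  1.42 -0.    1.3  -0.67]
turn units [-0.1  -0.04 -0.04]
```

Gripped (15.6 mm) and lifted. Now I'll carry it over to in front of the panel while still high, then turn it by about −173°.

```bash
python3 -m crank '[0,0.2,-0.9,0,0,0,0, 0,0.2,-0.9,0,0,0,0, 0,0.2,-0.9,0,0,0,0, 0,0.2,-0.9,0,0,0,0, 0,0.2,-0.9,0,0,0,0]' >/dev/null
python3 -m crank '[0,0.2,-0.9,0,0,0,0, 0,0.2,-0.8,0,0,0,0, 0,0,0,0,0,0,1, 0,0,0,0,0,0,1, 0,0,0,0,0,0,1]'
python3 -m crank '[0,0,0,0,0,0,1, 0,0,0,0,0,0,1, 0,0,0,0,0,0,1, 0,0,0,0,0,0,1, 0,0,0,0,0,0,1]' >/dev/null
python3 -m crank '[0,0,0,0,0,0,1, 0,0,0,0,0,0,1, 0,0,0,0,0,0,1, 0,0,0,0,0,0,1, 0,0,0,0,0,0,1]'
python3 -m crank '[0,0,0,0,0,0,1, 0,0,0,0,0,0,1, 0,0,0,0,0,0,1, 0,0,0,0,0,0,1, 0,0,0,0,0,0,1]' >/dev/null
python3 -m crank '[0,0,0,0,0,0,1, 0,0,0,0,0,0,1, 0,0,0,0,0,0,1, 0,0,0,0,0,0,1, 0,0,0,0,0,0,1]'
python3 -c "
from h import *
st([.408,-.368,.25]);turn(-169)"
```

```text
time_s: 12.9
tool_pos: [0.4068, -0.3686, 0.2832]
eef_rot: [0.758, 0.653, -0.001, 0.003]
ft_force: [-1.0, 0.1, -3.2]
gripper_width: 0.0155
time_s: 13.9
tool_pos: [0.4068, -0.369, 0.2924]
eef_rot: [0.94, 0.34, 0.002, 0.007]
ft_force: [0.5, -0.7, -2.7]
gripper_width: 0.0158
time_s: 14.9
tool_pos: [0.4068, -0.3692, 0.3013]
eef_rot: [1.0, -0.017, 0.007, 0.008]
ft_force: [-0.2, -1.4, -2.5]
gripper_width: 0.0158
t14.9 p [ 0.4068 -0.3692  0.3013] jaw yaw -92.0 tilt 1.25 F [-0.2 -1.4 -2.5] w 0.0158 q [-0.74  0.16  1.72 -0.    1.24  0.87]
to go, tool units [ 0.02 -0.08  2.05]
turn units [ 0.05 -0.33 19.26]
```

```bash
python3 -m crank '[0,0,0,0.1,0,-0.1,1, 0,0,0,0.1,0,-0.1,1, 0,0,0,0.1,0,-0.1,1, 0,0,0,0.1,0,0,1, 0,0,0,0.1,0,0,1]' >/dev/null
python3 -m crank '[0,0,0,0.1,0,0,1, 0,0,0,0.1,0,0,1, 0,0,0,0.1,0,0,1, 0,0,0,0.1,0,0,1, 0,0,0,0.1,0,0,1]' >/dev/null
python3 -m crank '[0,0,0,0.1,0,0,1, 0,0,0,0.1,0,0,1, 0,0,0,0.1,0,0,1, 0,0,0,0.1,0,0,1, 0,0,0,0.1,0,0,1]' >/dev/null
python3 -m crank '[0,0,0,0.2,0,0,1, 0,0,0,0.1,0,0,1, 0,0,0,0.1,0,0,1, 0,0,0,0.1,0,0,0.6, 0,0,0,0,0,0,0]'
python3 -c "
from h import *
st([.408,-.368,.22]);turn(-169)"
```

```text
time_s: 16.9
tool_pos: [0.4072, -0.3707, 0.267]
eef_rot: [0.768, -0.641, 0.009, 0.008]
ft_force: [-0.3, -0.0, -2.6]
gripper_width: 0.0153
t16.9 p [ 0.4072 -0.3707  0.267 ] jaw yaw -169.7 tilt 1.36 F [-0.3 -0.  -2.6] w 0.0153 q [-0.73  0.19  1.76 -0.02  1.18  2.24]
to go, tool units [-0.15 -0.05  1.88]
turn units [ 0.02 -0.34 -0.17]
```

Now I'll look at the square from both cameras before lowering.

```bash
python3 -m crank '[0,-0.1,0,0.5,0,-0.35,-0.17, 0,0,0,0.4,0,0,0, 0,0,0,0.4,0,0,0, 0,0,0,0.1,0,0,0, 0,0,0,0,0,0,0]'
python3 -c "
from h import *
st([.408,-.368,.15]);turn(-169)
t=eyes.camera('top');s=eyes.camera('side')
import pickle;pickle.dump((t,s),open('c1.pkl','wb'))
ims=[cv2.resize(np.ascontiguousarray(c['frame'][y:y+150,x:x+130,::-1]),None,fx=3,fy=3) for c,x,y in((t,330,160),(s,270,250))]
cv2.imwrite('pics/a5.png',np.hstack(ims))"
```

```text
time_s: 17.4
tool_pos: [0.4065, -0.3683, 0.2294]
eef_rot: [0.773, -0.634, -0.002, -0.0]
ft_force: [0.6, -0.5, -3.4]
gripper_width: 0.0158
t17.4 p [ 0.4065 -0.3683  0.2294] jaw yaw -168.7 tilt 0.19 F [ 0.6 -0.5 -3.4] w 0.0158 q [-0.74  0.23  1.79  0.    1.12  2.21]
to go, tool units [ 0.01 -0.06  3.18]
turn units [0.02 0.04 0.07]
```

View pics/a5.png

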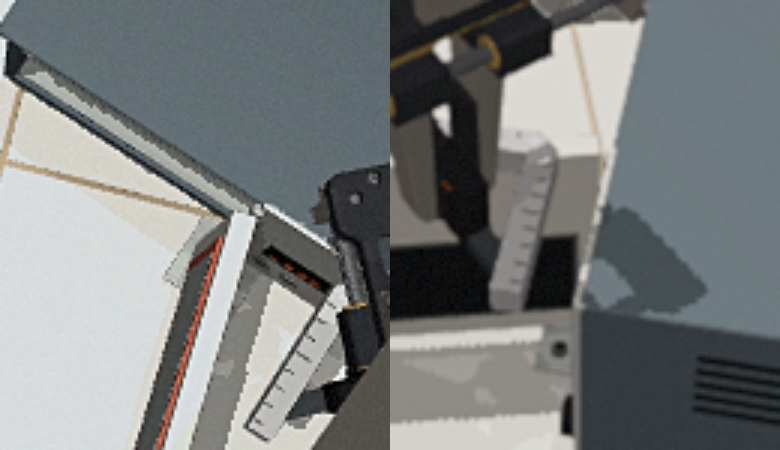

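Top crop: leaf outer edge runs about (253,215)→(190,450), the square's door leg about (330,290)→(245,427), with a clear gap between them. Quick angle check, then lower.

```bash
python3 -c "
from h import *
import pickle;t,s=pickle.load(open('c1.pkl','rb'))
g=lambda x,y,z:onz(t,(330+x/3,160+y/3),z)[:2]
for n,a,b,z in(('door',(253,215),(190,450),.165),('leg',(328,292),(245,427),.223)):
  A,B=g(*a,z),g(*b,z);print(n,A.round(4),B.round(4),np.degrees(np.arctan2(*(B-A)[::-1])).round(1))
print('hinge top',g(258,210,.17))"
python3 -m crank '[0,0,-0.05,0.5,0,0,0.07, 0,0,0,0.8,0,0,0, 0,0,0,0.8,0,0,0, 0,0,0,0.7,0,0,0, 0,0,0,0.3,0,0,0]'
python3 -c "
from h import *
st([.408,-.368,.15]);turn(-169)"
```

```text
door [ 0.5024 -0.3242] [ 0.3757 -0.286 ] 163.2
leg [ 0.4541 -0.35  ] [ 0.3868 -0.3056] 146.5
hinge top [ 0.50437599 -0.32611805]
time_s: 18.0
tool_pos: [0.4098, -0.3692, 0.1504]
eef_rot: [0.771, -0.636, 0.002, -0.0]
ft_force: [0.0, -0.0, -2.6]
gripper_width: 0.0156
t18.0 p [ 0.4098 -0.3692  0.1504] jaw yaw -169.1 tilt 0.22 F [ 0.  -0.  -2.6] w 0.0156 q [-0.74  0.32  1.86  0.    0.95  2.21]
to go, tool units [-0.06  0.06  0.01]
turn units [-0.04 -0.04 -0.01]
```

```bash
python3 -m crank '[0,-0.2,-0.29,0,0,0,0, 0,-0.2,-0.29,0,0,0,0, 0,-0.2,-0.29,0,0,0,0, 0,-0.2,-0.29,0,0,0,0, 0,0,0,0,0,0,0]'
cat >> h.py <<'E'
def own():
    s=readout.get_state();f=s['ft_force'];d=np.array([.4444,-.3379])-s['tool_pos'][:2];x=np.array([np.cos(OA),np.sin(OA)]);y=np.array([-x[1],x[0]])
    print('to home own mm x %.1f y %.1f'%(1e3*d@x,1e3*d@y),'F own x %.1f y %.1f z %.1f'%(f[:2]@x,f[:2]@y,f[2]),'Tz %.2f'%s['torque'][2])
E
python3 -c "
from h import *
st();turn(-169);own()"
```

```text
time_s: 18.5
tool_pos: [0.4351, -0.3431, 0.1511]
eef_rot: [0.772, -0.635, 0.001, 0.002]
ft_force: [-0.2, -1.5, -3.5]
gripper_width: 0.0159
t18.5 p [ 0.4351 -0.3431  0.1511] jaw yaw -168.9 tilt 0.29 F [-0.2 -1.5 -3.5] w 0.0159 q [-0.67  0.33  1.86 -0.01  0.95  2.28]
turn units [ 0.02 -0.07  0.03]
to home own mm x 4.8 y 9.6 F own x 0.7 y -1.3 z -3.5 Tz 0.04
```

```bash
python3 -m crank '[0,-0.09,-0.09,0,0,0,0, 0,-0.09,-0.09,0,0,0,0, 0,-0.07,-0.07,0,0,0,0, 0,0,0,0,0,0,0, 0,0,0,0,0,0,0]'
python3 -c "
from h import *
st();turn(-169);own()"
```

```text
time_s: 19.0
tool_pos: [0.4396, -0.3368, 0.1527]
eef_rot: [0.774, -0.634, 0.002, 0.005]
ft_force: [-1.6, -2.5, -4.7]
gripper_width: 0.0161
t19.0 p [ 0.4396 -0.3368  0.1527] jaw yaw -168.6 tilt 0.61 F [-1.6 -2.5 -4.7] w 0.0161 q [-0.65  0.32  1.86 -0.01  0.96  2.3 ]
turn units [ 0.06 -0.14  0.09]
to home own mm x 4.6 y 1.8 F own x 0.0 y -3.0 z -4.7 Tz 0.13
```

```bash
python3 -m crank '[0,0.06,-0.06,0,0.06,-0.14,0.09, 0,0.06,-0.06,0,0,0,0, 0,0.06,-0.06,0,0,0,0, 0,0.04,-0.04,0,0,0,0, 0,0.04,-0.04,0,0,0,0]'
python3 -c "
from h import *
st();turn(-169);own()"
```

```text
time_s: 19.5
tool_pos: [0.4442, -0.3403, 0.1528]
eef_rot: [0.771, -0.636, -0.005, -0.0]
ft_force: [-8.0, 1.0, 0.3]
gripper_width: 0.0158
t19.5 p [ 0.4442 -0.3403  0.1528] jaw yaw -169.0 tilt 0.53 F [-8.   1.   0.3] w 0.0158 q [-0.66  0.34  1.83  0.    0.98  2.29]
turn units [ 0.08  0.11 -0.01]
to home own mm x -1.2 y 2.1 F own x -7.2 y -3.7 z 0.3 Tz 0.07
```

```bash
python3 -m crank '[0,-0.06,-0.11,0,0.08,0.11,0, 0,-0.06,-0.11,0,0,0,0, 0,-0.06,-0.11,0,0,0,0, 0,-0.06,-0.11,0,0,0,0, 0,-0.06,-0.11,0,0,0,0]'
python3 -c "
from h import *
st();turn(-169);own()"
```

```text
time_s: 20.0
tool_pos: [0.4467, -0.3364, 0.1535]
eef_rot: [0.772, -0.636, -0.005, 0.009]
ft_force: [-15.9, -12.3, -0.4]
gripper_width: 0.0155
t20.0 p [ 0.4467 -0.3364  0.1535] jaw yaw -168.9 tilt 1.17 F [-15.9 -12.3  -0.4] w 0.0155 q [-0.64  0.34  1.83 -0.02  0.98  2.32]
turn units [ 0.28 -0.07  0.01]
to home own mm x -1.1 y -2.5 F own x -6.3 y -19.1 z -0.4 Tz -0.13
```

```bash
python3 -m crank '[0,0.01,-0.08,0,0.28,-0.07,0, 0,0.01,-0.08,0,0,0,0, 0,0.01,-0.08,0,0,0,0, 0,0.01,-0.08,0,0,0,0, 0,0.01,-0.08,0,0,0,0]'
python3 -c "
from h import *
st();turn(-169);own()
t=eyes.camera('top');s=eyes.camera('side')
import pickle;pickle.dump((t,s),open('c2.pkl','wb'))
ims=[cv2.resize(np.ascontiguousarray(c['frame'][y:y+150,x:x+100,::-1]),None,fx=4,fy=4,interpolation=cv2.INTER_CUBIC) for c,x,y in((t,340,200),(s,290,240))]
cv2.imwrite('pics/a6.png',np.hstack(ims))
own()"
```

```text
time_s: 20.5
tool_pos: [0.4469, -0.3367, 0.1532]
eef_rot: [0.771, -0.637, -0.008, 0.005]
ft_force: [-12.9, -2.9, 2.8]
gripper_width: 0.0157
t20.5 p [ 0.4469 -0.3367  0.1532] jaw yaw -169.1 tilt 1.10 F [-12.9  -2.9   2.8] w 0.0157 q [-0.64  0.34  1.83 -0.01  0.99  2.31]
turn units [ 0.26  0.1  -0.02]
to home own mm x -1.4 y -2.4 F own x -9.1 y -9.6 z 2.8 Tz -0.04
to home own mm x -1.4 y -2.4 F own x -8.5 y -9.5 z 3.0 Tz -0.14
```

View pics/a6.png

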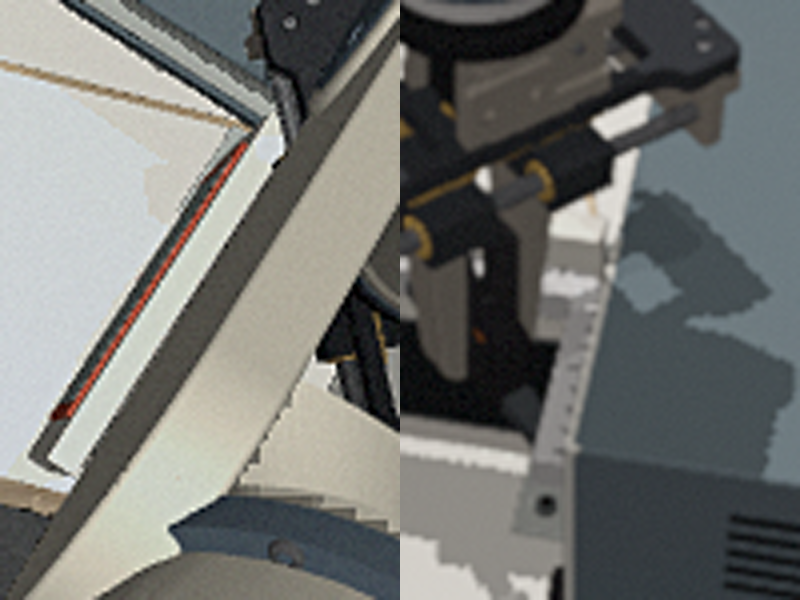

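```bash
python3 -c "
from h import *
import pickle;t,s=pickle.load(open('c2.pkl','rb'))
f=t['frame'].astype(int);P=[]
for y in range(245,300):
    # red line -> white transition
    r=f[y,340:420,0]-f[y,340:420,1]; i=int(np.argmax(r))
    if r[i]>60:
        j=i
        while f[y,340+j,1]<150 and j<79: j+=1
        P.append((340+j,y))
P=np.array(P,float);k=np.polyfit(P[:,1],P[:,0],1);print(len(P),k,np.abs(np.polyval(k,P[:,1])-P[:,0]).max())
A,B=[onz(t,(np.polyval(k,y),y),.165)[:2] for y in(240,310)]
print('door dir',np.degrees(np.arctan2(*(B-A)[::-1])),'(-> 146 wanted; top-view oven yaw -34.2/-34.5)')
"
```

```text
55 [ -0.64935065 555.67792208] 0.49610389610359107
door dir 145.7501384393183 (-> 146 wanted; top-view oven yaw -34.2/-34.5)
```

```bash
python3 -c "
from h import *
st();own();print(np.abs(readout.get_state()['qvel']).max().round(4))
robot.hand_in();st();own()"
```

```text
t20.6 p [ 0.4468 -0.3367  0.1532] jaw yaw -169.1 tilt 1.11 F [-12.4  -3.1   3. ] w 0.0156 q [-0.64  0.34  1.83 -0.01  0.99  2.31]
to home own mm x -1.4 y -2.4 F own x -8.5 y -9.5 z 3.0 Tz -0.14
0.0045
the job is handed in; nothing more can be done
the job is handed in; nothing more can be done
```

The square is pressed home in the corner between the panel and the door, still gripped. The job was handed in at 20.6 s. There was no verdict to read.

I swung the door to about 103° by the upright handle and let go. I then lifted the square by its grip, turned it about −173°, lowered it in front of the panel and pushed it into the corner.

**Last checks before hand-in:**

| Check | Measured | Required |
|---|---|---|
| Wrist force toward the panel | 8.5 N | over 1 N |
| Wrist force toward the door | 9.5 N | over 1 N |
| Finger opening on the 16 mm grip | 15.6 mm | gripping |
| Tool tilt | 1.1° | under 5.7° |
| Square direction, from the jaw angle | 145.9°, oven about 146° | within 1.7° |
| Door angle, from the top view | about 90° (leaf at 145.75°) | within 2° |
| Fastest joint | 0.0045 rad/s | nearly still |

**Where checks disagreed or were indirect:**
- **Position:** the grip ended 1.4 mm (into the panel) and 2.4 mm (into the door) past my camera-based home point. That is about the size of the calibration error. The heel itself could not be seen, so its position is inferred from the push on both faces.
- **Panel and door forces:** these come from the wrist reading, so friction between the faces makes the split approximate.
- **Opened door angle:** the tool position gave 103–104°, while a rough hand-picked line in one picture gave about 107°, past the door's end stop at 106°. Both are well past 95°.
- **Beaker:** I did not look at it again at the end. No part of the path below its height came near it.

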